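# Show a guest the free socket, then switch the strip on

## Robot

A 6-joint arm with a two-finger parallel gripper is mounted at the origin on a cart in front of the work surface, level with it; the furniture and walls round the work are solid. World frame = base frame: x ahead of the robot, y to its left, z up, the work surface at z = 0. Lengths are in mm, angles in rad, forces in N, time in s.
With the tool pointing down it reaches from about 350 to 875 mm from the base axis. Payload 4.2 kg.
Tool frame: the origin (TCP) lies at the very end of the fingers, on their centre line; the grasp point (between the pads) lies 19 mm behind it; z points along the fingers, y is the line along which they close (so a half turn about z gives the same grasp; the last joint's range is limited). The gripper opens to 85 mm and grips with 20 to 120 N. Pads are 22 mm wide; open, the fingers measure 114 mm over their backs; the gripper's body (76 mm by 85 mm) begins 54 mm behind the grasp point. The pads swing forward as they close: fully open they stand 13 mm farther back than shut.
Start: joints at [-1.051, 0.385, 0.008, 0, -1.194, -0.259], TCP at [161.175, -603.839, 231.312] pointing down, gripper open.
Joint ranges: [-3.14, 3.14], [-1.21, 2.06], [-1.07, 1.41], [-3.16, 2.05], [-2.99, -0.16], [-3.1, 3.1]. Speed limits (rad/s): [2.79, 2.79, 3.14, 3.14, 3.14, 3.14].

## Interface

Orientations are given as a unit quaternion [x, y, z, w].
In Python, from bench import read_state, get_image, camera_model, job_done gives the robot as it stands.
- The arm moves only by the shell command python3 -m handwheel 'ROWS'. ROWS is JSON, a list of rows, each a list of 7 numbers: the shift along the tool's x, y, z in m, then the turn, a rotation vector about the tool's x, y, z in rad, then the gripper's target within -1 to 1 (fully open at 1, half-way at 0, shut at -1). In form: [[dx, dy, dz, wx, wy, wz, jaw], ...]. A call has 1 to 10 rows; each row is the pose to reach, as a shift and turn from the pose commanded when the call began, along the tool's axes at that moment; what a row does not reach only later rows make up. A row lasts 1/8 s, in which the tool goes at most 62.5 mm and 10.7 degrees, less where a joint would pass 70% of its speed; a pose out of reach is approached as far as the arm can. A call with a gripper value outside its range is refused whole. The fingers move at their own pace and stop on an object; the grip force is fixed at half the most. Time passes only in rows, so rows that repeat a pose let the fingers close. It gives the time, the measured TCP pose, the force, the opening and the grip force at its end, in the units of the state.
- read_state(): the state, without advancing time (a new reading comes with each control period).
- get_image(name): name is "side" or "top" or "wrist"; returns (picture, depth): 400x640x3 uint8, blue, green, red; 400x640 float32, mm along the optical axis (not along the pixel's ray), 0 where there is no reading.
- camera_model(name): a dict with "K" (3x3 intrinsics, pixels), "rvec" (rotation vector, rad) and "tvec" (3), from world to camera coordinates, as OpenCV has them; the wrist camera has in their place "hand_eye" (4x4, takes a point from camera to tool coordinates, whose origin is the TCP and whose axes are the flange's). Camera axes: x right, y down, z forward; pixel columns grow to the right and rows downward; lengths in mm; the calibration is good to about 2 mm. A picture is of the moment at which its call begins: read the wrist's pose just before it. camera_model takes no time and is no camera call.
- job_done(): hands the job in; it is judged then, once.
The state is a dict: "clock": time; "joints": joint angles; "joint_vel": joint speeds; "joint_efforts": joint torques, N m; "position": TCP position; "ee_rot": TCP orientation; "contact_force": force on the tool from outside, world axes, zero at the start; "wrist_torque": the same for the moment, N m; "gripper_width": finger opening in mm; "grasp_force": force on a finger pad.
Only numpy, scipy, OpenCV 4.12 (cv2) and the standard library are available. Lean on these libraries where they do the work, as an engineer would, in place of code of your own. Each camera call takes 0.05 s, during which the arm holds its last target. There are 200 camera calls.

## Task

A guest wants to charge a phone. With the fingertips, point straight down at the one empty socket of the power strip from two or three centimetres above it, without touching it, and stay there for two seconds; only then press the raised end of the red rocker switch gently with the fingertips until it has tipped fully over to on, and draw back. Do not touch the chargers in the other sockets, and neither move nor lift anything else on the desk.

Things in the scene. Friction and masses are not known exactly. Their poses are not given: they have to be found in the camera images.
- strip: White power strip stuck to the desk (cannot move), 55 mm wide, 270 mm long, flat top face 42 mm above the desk. Origin: centre of its underside; long axis = its own y, z up. Four sockets, centres at x = 0, y = -40, +6, +52, +98 mm in its frame; the switch is at y = -85 mm. Three sockets hold chargers, one is empty; which one varies.
- free_socket: The empty socket: a recess about 37 mm across and 20 mm deep in the strip's top. Origin: its centre, level with the strip's top face (z = 42 mm above the desk), z up.
- switch (a joint): Red rocker switch in a grey bezel, 37 mm along the strip's own x by 16 mm along its y, pivoted at x = 0, y = -85 mm in the strip's frame. Value in rad: 0 to 0.05 = off, as found; 0.35 = fully over (on). It grows as its end towards the strip's own -x, raised when off, is pressed down until that half is level. No spring: it stays as left; it tips with about 3 to 6 N.
- switch_on_end (a point): Fixed point on the rocker's raised half when off: x = -13, y = -85 mm in the strip's frame, 56 mm above the desk. Fully on, that half lies level 51.5 mm above the desk (bezel: 48.5). A fingertip that also lies on the rocker's other half (x > 0) blocks it, so press here or up to 6 mm farther to the strip's -x.
- charger_black: Plug-in charger in another socket of the strip, black, 36 x 36 mm, top 28 mm above the strip's top face. Origin: the centre of its socket at the level of that face. Fixed; not to be touched.
- charger_blue: Plug-in charger in another socket of the strip, blue, 34 x 34 mm, top 25 mm above the strip's top face. Origin: the centre of its socket at the level of that face. Fixed; not to be touched.
- charger_grey: Plug-in charger in another socket of the strip, grey, 36 x 36 mm, top 30 mm above the strip's top face. Origin: the centre of its socket at the level of that face. Fixed; not to be touched.
- phone: Black phone of the guest, 146 x 72 x 8 mm, flat on the desk to the right of the strip. Leave it. Origin: centre of its underside.
- notebook: Pink-brown notebook, 258 x 132 x 22 mm, a bystander at the left. Origin: centre of its underside.
- stapler: Teal stapler, 34 x 126 x 44 mm, a bystander at the left. Origin: centre of its underside.
- mouse: White computer mouse, 105 x 58 x 34 mm, a bystander at the right. Origin: centre of its underside.
- usb_stick: Small black memory stick, 18 x 52 x 8 mm, a bystander at the right. Origin: centre of its underside.

How it is judged (in metres and radians):
On the way, in this order (a step that is already met when the one before it is completed fails the run):
1. the fingertips hang just above the empty socket (within 20 mm sideways, the grasp point 20 to 80 mm above the strip's face), touching nothing of the strip, with the switch still off, for 1.5 s (horizontal distance between the grasp point and free_socket below 0.02 m and z of the grasp point in the frame of free_socket between 0.02 and 0.08 m and contact force between each of the fingers, the arm and strip below 0.3 N and value of joint switch below 0.12 rad), for 1.5 s.
2. the switch is tipped over to on (value of joint switch above 0.27 rad), for 0.2 s.
At the end, for the whole second after the job is handed in: The rocker switch is on (at least 0.27 of 0.35 rad) after the empty socket was pointed at; phone, notebook, stapler, mouse and memory stick are within 15 mm of where they stood (value of joint switch above 0.27 rad and distance of each of phone, notebook, stapler, mouse, usb_stick from where it was at the start of the episode below 0.015 m); the robot touches nothing.
It fails at once if a charger is touched (contact force between any of the fingers, the arm and charger_black above 1 N or contact force between any of the fingers, the arm and charger_blue above 1 N or contact force between any of the fingers, the arm and charger_grey above 1 N).
It fails at once if the strip is pressed harder than 40 N (contact force between any of the fingers, the arm and strip above 40 N).
It fails at once if a bystander is moved more than 15 mm or lifted (distance of any of phone, notebook, stapler, mouse, usb_stick from where it was at the start of the episode above 0.015 m).
It also fails if it takes over 38 s, if anything falls off the work surface, if the arm or the gripper's body presses on something with over 40 N, if the wrist force passes 120 N, or if a joint passes its speed limit or range.

## Working session

There is one attempt and no reset: what is moved stays moved. The work goes in short steps, Python scripts to look and compute and a shell command to move; the robot and the scene stay as the last step left them, time stands still between calls to the robot, and variables do not carry over. Pictures are saved under pics/ and viewed, at most 10 in all, crops included, and the job is handed in when it is done.

```bash
mkdir -p pics; cat > h.py <<'E'
import numpy as np,cv2
from bench import *
def w(name,u,v,z=None,d=None):
    m=camera_model(name);K=np.array(m["K"]);R=cv2.Rodrigues(np.array(m["rvec"],float))[0];t=np.array(m["tvec"],float).ravel()
    r=np.linalg.solve(K,[u,v,1.])
    if d is not None: return R.T@(r*d-t)
    c=-R.T@t;k=R.T@r
    return c+k*(z-c[2])/k[2]
E
python3 - <<'E'
from h import *
s=read_state();print(s)
p,d=get_image("top");cv2.imwrite("pics/top.png",p);np.save("topd.npy",d)
p,d=get_image("side");cv2.imwrite("pics/side.png",p);np.save("sided.npy",d)
E
```

```text
{'clock': 0.0, 'joints': array([-1.05138215e+00,  3.85541267e-01,  6.61339771e-03, -4.93924803e-04,
       -1.19399258e+00, -2.58601102e-01]), 'joint_vel': array([-0.00047912, -0.00139749, -0.00148087, -0.00023709,  0.00019964,
        0.0013319 ]), 'joint_efforts': array([ 5.45842631e-04, -3.92288196e+01,  1.88401741e+01,  4.18631718e+00,
       -4.61119358e-03, -2.59959904e-06]), 'position': array([ 161.03117131, -603.28995951,  230.22670012]), 'ee_rot': array([-1.29946823e-01,  9.91520369e-01,  1.06976846e-03, -1.90418201e-04]), 'contact_force': array([-0.44004312, -0.6541803 , -0.35345581]), 'wrist_torque': array([-0.01961218, -0.01828846, -0.02150959]), 'grasp_force': 0.0, 'gripper_width': 85.31137975279137}
```

View pics/top.png

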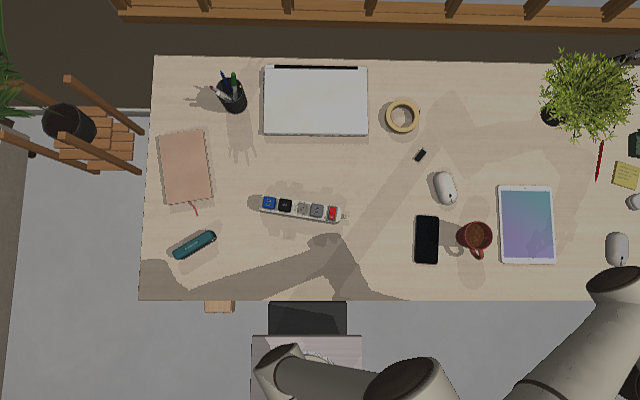

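The top view shows the strip from (250,200) to (343,218), with the red switch at about (332,213). Blue is at (269,203), black at (285,206), and the pair near (302,209) and (317,211) needs an enlarged look.

```bash
python3 - <<'E'
from h import *
p=cv2.imread("pics/top.png")
cv2.imwrite("pics/c1.png",cv2.resize(p[180:240,240:350],None,fx=7,fy=7,interpolation=cv2.INTER_CUBIC))
d=np.load("topd.npy")
for u,v in [(269,203),(285,206),(302,209),(317,211),(332,213)]:
    print(u,v,w("top",u,v,z=42).round(1),w("top",u,v,d=d[v,u]).round(1))
E
```

```text
269 203 [529.3 113.   42. ] [525.8 110.1  68.6]
285 206 [520.9  66.5  42. ] [517.6  64.8  68.5]
302 209 [512.5  17.1  42. ] [514.1  17.4  28.7]
317 211 [507.  -26.5  42. ] [503.8 -25.8  71.5]
332 213 [501.5 -70.1  42. ] [500.4 -69.5  52.2]
```

View pics/c1.png

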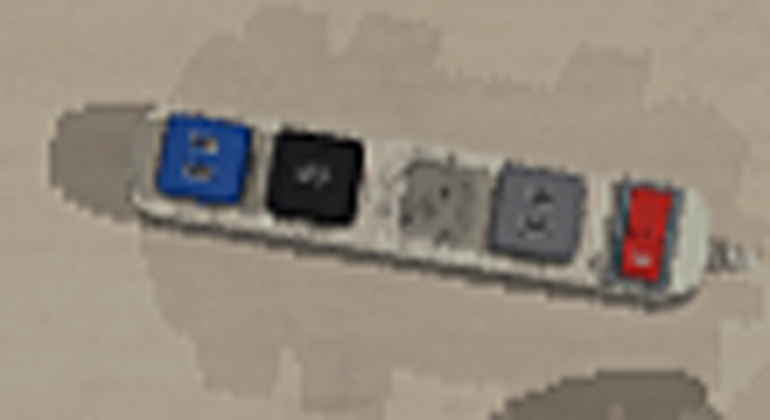

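View pics/side.png

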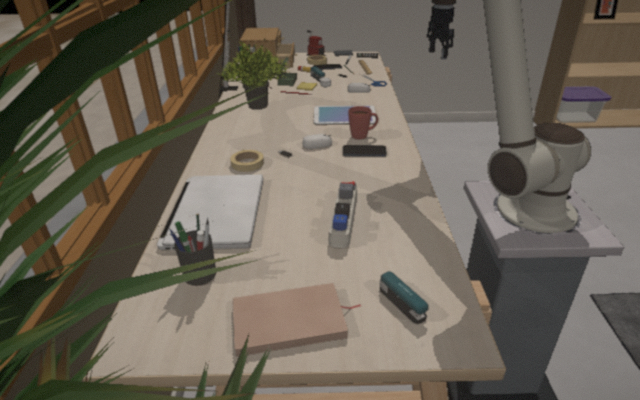

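The enlarged crop settles it. From left to right they are blue, black, the empty socket (crop 438,205), grey and the switch, so the empty socket is at strip y=+6. The side view shows nothing tall along the path. The empty socket is at about (512, 19.5) and the strip yaw is about -8°, so I'm setting out with the jaws shut.

```bash
python3 -m handwheel '[[-0.02,0.02,0,0,0,0.04,-1],[-0.05,0.051,0,0,0,0.08,-1],[-0.09,0.092,0,0,0,0.12,-1],[-0.13,0.133,0,0,0,0.16,-1],[-0.17,0.174,0,0,0,0.2,-1],[-0.21,0.215,0,0,0,0.24,-1],[-0.25,0.256,0,0,0,0.28,-1],[-0.29,0.297,0,0,0,0.32,-1],[-0.325,0.333,0,0,0,0.36,-1],[-0.35,0.358,0,0,0,0.4,-1]]'
cat >> h.py <<'E'
from scipy.spatial.transform import Rotation as Ro
def go(x,y,z,yy=None):
    s=read_state();R=Ro.from_quat(s["ee_rot"])
    print("tcp",s["position"].round(1),"t",s["clock"],"F",s["contact_force"].round(1),"w",s["gripper_width"])
    print("shift",R.inv().apply(np.array([x,y,z])-s["position"]).round(1))
    M=R.as_matrix();print("ytool",M[:,1].round(4),"z",M[:,2].round(4))
    if yy is not None:
        Y=np.array([np.cos(yy),np.sin(yy),0]);Z=np.array([0,0,-1.]);T=np.c_[np.cross(Y,Z),Y,Z]
        print("turn",(R.inv()*Ro.from_matrix(T)).as_rotvec().round(4))
E
python3 -c "
from h import *
go(512,19.5,150,np.arctan2(180.,25.))"
```

```text
clock: 1.35
position: [407.5, -165.7, 231.2]
ee_rot: [0.069, 0.998, 0.0, -0.0]
contact_force: [0.4, 0.2, 0.6]
gripper_width: -0.0
grasp_force: 0.0
tcp [ 407.5 -165.7  231.2] t 1.35 F [0.4 0.2 0.6] w -0.019120097425021517
shift [-77.8 197.9  81.3]
ytool [1.384e-01 9.904e-01 2.000e-04] z [-1.e-04  2.e-04 -1.e+00]
turn [ 0.0002 -0.0001 -0.0008]
```

```bash
python3 -m handwheel '[[-0.01,0.025,0.01,0,0,0,-1],[-0.025,0.065,0.025,0,0,0,-1],[-0.042,0.107,0.043,0,0,0,-1],[-0.058,0.148,0.06,0,0,0,-1],[-0.071,0.18,0.073,0,0,0,-1],[-0.078,0.198,0.081,0,0,0,-1],[-0.078,0.198,0.081,0,0,0,-1]]'
python3 - <<'E'
from h import *
s=read_state();print(s["position"],s["clock"])
p,d=get_image("wrist");cv2.imwrite("pics/w1.png",p);np.save("w1d.npy",d)
m=camera_model("wrist");print(m)
H=np.array(m["hand_eye"]);K=np.array(m["K"]);R=Ro.from_quat(s["ee_rot"]).as_matrix()
np.savez("w1.npz",R=R,p=s["position"])
E
```

```text
clock: 2.22
position: [511.6, 18.0, 149.5]
ee_rot: [0.069, 0.998, -0.0, -0.001]
contact_force: [-0.2, -0.0, -0.0]
gripper_width: -0.2
grasp_force: 0.0
[511.58765237  18.03374219 149.47519176] 2.225
{'K': array([[347.6344717 ,   0.        , 317.09147641],
       [  0.        , 347.6344717 , 195.63779894],
       [  0.        ,   0.        ,   1.        ]]), 'hand_eye': array([[ 1.94439360e-04, -9.53746166e-01, -3.00613061e-01,
         7.59368471e+01],
       [ 9.99999828e-01,  1.89106208e-05,  5.86812142e-04,
        -6.29214463e-01],
       [-5.53985051e-04, -3.00613123e-01,  9.53746006e-01,
        -1.42418727e+02],
       [ 0.00000000e+00,  0.00000000e+00,  0.00000000e+00,
         1.00000000e+00]])}
```

View pics/w1.png

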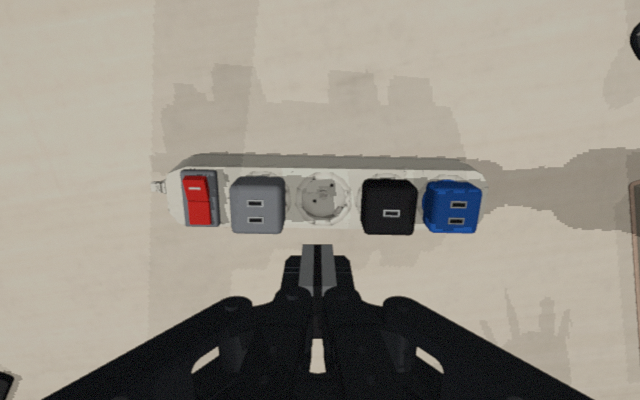

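The wrist view shows the empty socket centre at (324,200) and the switch from (201,178) to (201,225), with the robot side at the top. Grey is at (257,207) and black at (388,207). The shut fingertips are narrow and end at about (317,245).

```bash
python3 - <<'E'
from h import *
f=np.load("w1.npz");m=camera_model("wrist");H=np.array(m["hand_eye"]);K=np.array(m["K"])
T=np.eye(4);T[:3,:3]=f["R"];T[:3,3]=f["p"];C=T@H
def pw(u,v,z):
    r=C[:3,:3]@np.linalg.solve(K,[u,v,1.]);return (C[:3,3]+r*(z-C[2,3])/r[2]).round(1)
for n,u,v,z in [("sock",324,200,42),("swtop",199,177,56),("swmark",196,188,56),("swbot",203,225,47),("bezelTL",181,171,48.5),("bezelBR",219,226,48.5),("grey top",257,207,72),("black top",388,207,70),("blue top",452,207,67)]:
    print(n,pw(u,v,z))
E
python3 -c "
from h import *
go(513,20,70,np.arctan2(180.,25.))"
```

```text
sock [518.3  21.8  42. ]
swtop [484.9 -62.3  56. ]
swmark [492.4 -66.3  56. ]
swbot [523.8 -71.6  47. ]
bezelTL [480.3 -76.9  48.5]
bezelBR [525.7 -59.2  48.5]
grey top [507.2 -22.6  72. ]
black top [520.   64.7  70. ]
blue top [527.1 108.6  67. ]
tcp [511.4  17.4 150. ] t 2.275 F [-0.4  0.9  0.3] w -0.20409345561666084
shift [-1.4  2.9 80. ]
ytool [ 1.384e-01  9.904e-01 -6.000e-04] z [-1.3e-03 -4.0e-04 -1.0e+00]
turn [-0.0006 -0.0012 -0.0009]
```

```bash
python3 -m handwheel '[[-0.001,0.001,0.01,0,0,0,-1],[-0.002,0.002,0.03,0,0,0,-1],[-0.0035,0.0025,0.05,0,0,0,-1],[-0.0035,0.0025,0.068,0,0,0,-1],[-0.0035,0.0025,0.078,0,0,0,-1],[-0.0035,0.0025,0.08,0,0,0,-1],[-0.0035,0.0025,0.08,0,0,0,-1],[-0.0035,0.0025,0.08,0,0,0,-1],[-0.0035,0.0025,0.08,0,0,0,-1],[-0.0035,0.0025,0.08,0,0,0,-1]]'
python3 - <<'E'
from h import *
p,d=get_image("wrist");cv2.imwrite("pics/w2.png",p)
E
```

```text
clock: 3.52
position: [515.7, 19.6, 70.6]
ee_rot: [0.07, 0.998, 0.0, 0.0]
contact_force: [-0.7, 0.1, -0.1]
gripper_width: 0.1
grasp_force: 0.0
```

View pics/w2.png

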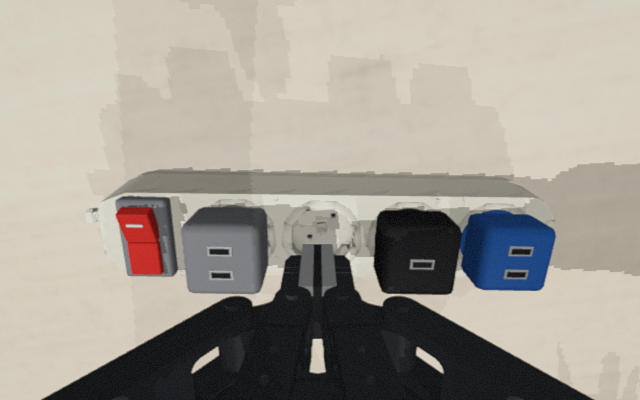

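The close view shows the fingertips at (317,245) over the empty socket, whose centre is near (321,230), clear of grey and black. The switch's raised end with its mark is at (135,226). I'm holding for over 2 s and refining from this view.

```bash
python3 -m handwheel '[[0,0,0,0,0,0,-1],[0,0,0,0,0,0,-1],[0,0,0,0,0,0,-1],[0,0,0,0,0,0,-1],[0,0,0,0,0,0,-1],[0,0,0,0,0,0,-1],[0,0,0,0,0,0,-1],[0,0,0,0,0,0,-1],[0,0,0,0,0,0,-1],[0,0,0,0,0,0,-1]]' >/dev/null
python3 -m handwheel '[[0,0,0,0,0,0,-1],[0,0,0,0,0,0,-1],[0,0,0,0,0,0,-1],[0,0,0,0,0,0,-1],[0,0,0,0,0,0,-1],[0,0,0,0,0,0,-1],[0,0,0,0,0,0,-1],[0,0,0,0,0,0,-1],[0,0,0,0,0,0,-1],[0,0,0,0,0,0,-1]]'
python3 - <<'E'
from h import *
s=read_state();m=camera_model("wrist");H=np.array(m["hand_eye"]);K=np.array(m["K"])
T=np.eye(4);T[:3,:3]=Ro.from_quat(s["ee_rot"]).as_matrix();T[:3,3]=s["position"];C=T@H
def pw(u,v,z):
    r=C[:3,:3]@np.linalg.solve(K,[u,v,1.]);return (C[:3,3]+r*(z-C[2,3])/r[2]).round(1)
for n,u,v,z in [("sock",321,230,42),("swmark",135,226,56),("swtop",135,207,58),("pivot",142,243,51),("bezelTL",117,198,48.5),("bezelTR",167,197,48.5),("bezelBL",126,275,48.5),("bezelBR",177,275,48.5)]:
    print(n,pw(u,v,z))
go(487.5,-67.5,100,np.arctan2(180.,25.))
E
```

```text
clock: 6.08
position: [515.6, 19.6, 70.3]
ee_rot: [0.07, 0.998, 0.0, -0.0]
contact_force: [0.0, -0.0, -0.6]
gripper_width: -0.2
grasp_force: 0.0
sock [512.8  21.5  42. ]
swmark [492.3 -67.1  56. ]
swtop [482.2 -63.   58. ]
pivot [503.5 -69.4  51. ]
bezelTL [479.  -76.1  48.5]
bezelTR [481.9 -51.4  48.5]
bezelBL [521.4 -84.7  48.5]
bezelBR [525.2 -57.8  48.5]
tcp [515.6  19.6  70.3] t 6.075 F [ 0.  -0.  -0.6] w -0.24705939498515167
shift [ 15.7 -90.1 -29.7]
ytool [0.1388 0.9903 0.    ] z [-0.  0. -1.]
turn [ 0.     -0.     -0.0012]
```

The pivot is at about (502.5, -69), so I'll press at about (487, -67). I rise first, go across above the grey charger, and come down to 65 mm.

```bash
python3 -m handwheel '[[0,0,-0.02,0,0,0,-1],[0,0,-0.045,0,0,0,-1],[0.003,-0.015,-0.05,0,0,0,-1],[0.008,-0.045,-0.05,0,0,0,-1],[0.013,-0.075,-0.05,0,0,0,-1],[0.0163,-0.0895,-0.05,0,0,0,-1],[0.0163,-0.0895,-0.045,0,0,0,-1],[0.0163,-0.0895,-0.02,0,0,0,-1],[0.0163,-0.0895,0.002,0,0,0,-1],[0.0163,-0.0895,0.004,0,0,0,-1]]'
python3 - <<'E'
from h import *
p,d=get_image("wrist");cv2.imwrite("pics/w3.png",p)
go(487,-67,51,np.arctan2(180.,25.))
E
```

```text
clock: 7.32
position: [486.0, -66.4, 64.6]
ee_rot: [0.069, 0.998, -0.0, -0.002]
contact_force: [-0.0, 0.2, 0.0]
gripper_width: 0.0
grasp_force: 0.0
tcp [486.7 -66.4  65.4] t 7.375 F [-0.2 -0.5 -0.3] w -0.06072666587722122
shift [-0.4 -0.5 14.4]
ytool [ 1.379e-01  9.904e-01 -8.000e-04] z [-2.1e-03 -5.0e-04 -1.0e+00]
turn [-0.0008 -0.002  -0.0003]
```

View pics/w3.png

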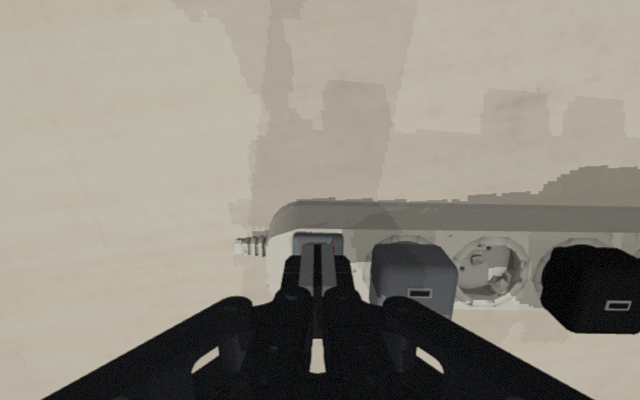

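The fingertips are over the switch at (317,245), with a clear gap to the grey charger (left edge at column 370). Now I press in small steps.

```bash
python3 -m handwheel '[[0,0,0.002,0,0,0,-1],[0,0,0.004,0,0,0,-1],[0,0,0.006,0,0,0,-1],[0,0,0.007,0,0,0,-1],[0,0,0.008,0,0,0,-1],[0,0,0.009,0,0,0,-1],[0,0,0.010,0,0,0,-1],[0,0,0.011,0,0,0,-1]]'
```

```text
clock: 8.38
position: [486.5, -66.8, 55.3]
ee_rot: [0.07, 0.998, -0.0, -0.0]
contact_force: [-2.1, 1.2, 2.7]
gripper_width: 0.1
grasp_force: 1.7
```

```bash
python3 -m handwheel '[[0,0,0.001,0,0,0,-1],[0,0,0.002,0,0,0,-1],[0,0,0.003,0,0,0,-1],[0,0,0.003,0,0,0,-1]]'; python3 -m handwheel '[[0,0,0.0005,0,0,0,-1],[0,0,0.001,0,0,0,-1],[0,0,0.001,0,0,0,-1]]'
```

```text
clock: 8.88
position: [487.3, -66.8, 52.1]
ee_rot: [0.07, 0.998, 0.0, 0.0]
contact_force: [-0.5, -1.1, -0.7]
gripper_width: -0.3
grasp_force: 0.0
clock: 9.25
position: [487.7, -66.8, 51.6]
ee_rot: [0.069, 0.998, 0.0, 0.001]
contact_force: [-0.0, -1.0, 3.1]
gripper_width: 0.2
grasp_force: 1.3
```

```bash
python3 -m handwheel '[[0,0,0.0005,0,0,0,-1],[0,0,0.0005,0,0,0,-1]]'; python3 -m handwheel '[[0,0,0.0005,0,0,0,-1],[0,0,0.0005,0,0,0,-1]]'
```

```text
clock: 9.5
position: [487.7, -66.8, 51.5]
ee_rot: [0.069, 0.998, 0.0, 0.001]
contact_force: [-1.3, 0.0, 6.8]
gripper_width: 0.3
grasp_force: 3.1
clock: 9.75
position: [487.7, -66.8, 51.5]
ee_rot: [0.069, 0.998, -0.0, 0.001]
contact_force: [-1.6, 0.2, 9.7]
gripper_width: 0.0
grasp_force: 4.8
```

The position is hard-stopped at 51.5 mm and the force is building to 10 N, so the switch is fully over. Drawing back to check.

```bash
python3 -m handwheel '[[0,0,-0.003,0,0,0,-1],[0,0,-0.01,0,0,0,-1],[0,0,-0.03,0,0,0,-1],[0.01,0,-0.06,0,0,0,-1],[0.03,0,-0.09,0,0,0,-1],[0.045,0,-0.11,0,0,0,-1],[0.05,0,-0.115,0,0,0,-1],[0.05,0,-0.115,0,0,0,-1]]'
python3 - <<'E'
from h import *
p,d=get_image("wrist");cv2.imwrite("pics/w4.png",p)
p,d=get_image("top");q=cv2.imread("pics/top.png");cv2.imwrite("pics/top2.png",p)
E
```

```text
clock: 10.75
position: [437.4, -59.8, 165.2]
ee_rot: [0.07, 0.998, 0.0, 0.0]
contact_force: [-0.1, 0.7, -0.0]
gripper_width: 0.1
grasp_force: 0.0
```

View pics/w4.png

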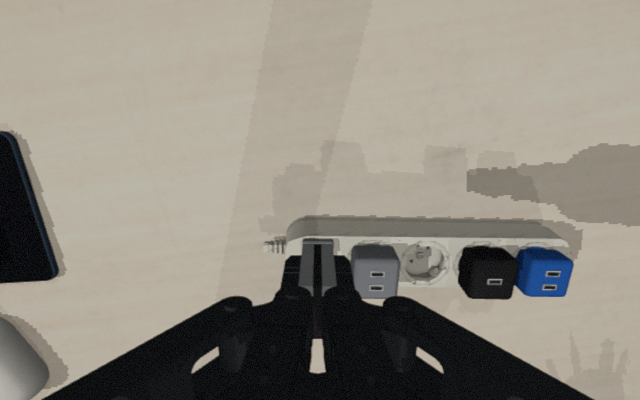

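The fingers hide the switch at about (317,245), so I step aside for a look.

```bash
python3 -m handwheel '[[-0.02,-0.03,0,0,0,0,-1],[-0.05,-0.06,0,0,0,0,-1],[-0.05,-0.06,0,0,0,0,-1],[-0.05,-0.06,0,0,0,0,-1]]'
python3 - <<'E'
from h import *
p,d=get_image("wrist");cv2.imwrite("pics/w5.png",cv2.resize(p[150:270,340:500],None,fx=5,fy=5,interpolation=cv2.INTER_CUBIC))
E
```

```text
clock: 11.35
position: [478.1, -126.3, 164.0]
ee_rot: [0.07, 0.998, -0.0, -0.001]
contact_force: [-0.0, -0.2, -0.5]
gripper_width: 0.2
grasp_force: 0.0
```

View pics/w5.png

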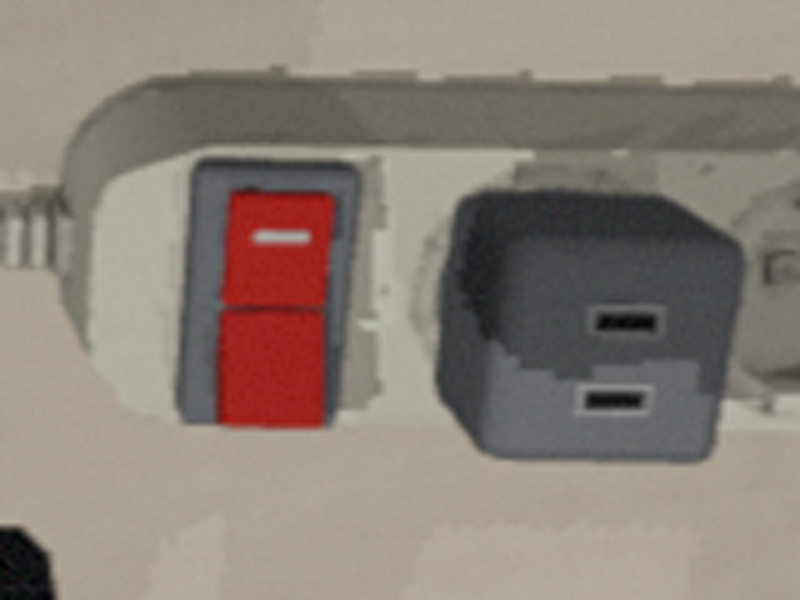

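The crop shows the marked half (280,245) now lies level within the bezel and the far half (270,370) is raised, so the switch is on.

```bash
python3 -c "
from bench import *
print(job_done())"
```

```text
the job is handed in; nothing more can be done
None
```

I pointed at the empty socket (between black and grey) for over 2 s, then tipped the switch fully on with about 10 N and drew the arm clear; I saw no contact with the chargers or other items, and the job is handed in, though no verdict came back.

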